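# Refit the switch handle and switch on

### The job

The handle has come off the rotary switch on the sloping bench supply box. Put it back on the flat-sided shaft, pushed fully home against the panel, then use it to turn the switch clockwise all the way to its stop, and let go. Do not disturb the jar, the brass dish or the little brown rock.

Things in the scene. Friction and masses are not known exactly. Their poses are not given: they have to be found in the camera images.
- handle: Loose black rotary handle, 130 g, standing bore down: round skirt 56 mm across, 36 mm high, with a grip bar on top. Origin: centre of the underside, z up its axis, x toward the bar's pointed nose. From below a bore 30 mm deep, 30.6 mm across, with one flat 7.3 mm from the axis on the +x side, under the nose: the nose must point the way the shaft's flat faces.
- handle_bar (a point): Middle of the handle's grip bar, 51 mm above the handle's origin on its axis, same axes. The bar is 14 mm thick (along y), rises from 36 to 66 mm above the underside and runs from x = -26 mm (blunt end) to +27 mm, where a pointed nose (top at 60 mm) goes on to x = +42 mm.
- switch_box: Fixed grey wedge-shaped box, 140 mm deep, 170 wide, 100 high at the back, 34 at the front. Origin: centre of its underside; z up, +x to its high back, y to its left. Its speckled grey panel (122 x 156 mm) rises toward the back at 30 degrees; the shaft stands square on the panel, so its axis leans 30 degrees from vertical toward the box's -x.
- shaft_foot (a point): Point on the shaft's axis in the panel's surface, where the centre of the handle's underside rests when home. z points out along the shaft; x points square out of the shaft's flat and turns with the shaft.
- shaft_tip (a point): Centre of the shaft's end face, 25 mm out from shaft_foot, same axes. The steel shaft is 28 mm in diameter with one flat 6 mm from the axis (so 1.3 mm clearance in the handle's bore all round); the last 3 mm are bevelled inward by 2.5 mm all round.
- shaft (a joint): Switch angle, rad: 0 at the anticlockwise stop (flat faces 0.6 rad left of straight up the panel), grows clockwise seen facing the panel, 1.2 at the clockwise stop (0.6 rad to the right; a long tick marks each stop). Starts at 0 to 0.35. It stays where it is left and needs about 0.12 N m to turn. The handle has up to about 0.2 rad of play on the shaft.
- jar: Bystander: glass jar with cork, 44 mm diameter, 70 mm high; origin at the centre of its underside.
- dish: Bystander: shallow brass dish, 60 mm diameter, 13 mm high; origin at the centre of its underside.
- rock: Bystander: small brown rock, 30 x 60 x 24 mm; origin at the centre of its underside.
Mind the look-alikes: they are no part of the job. Of the things that look like the handle, the middle-sized one is meant.

How it is judged:
By the outcome, as a careful person would: the job done as asked, in the order asked, and still so for the second after the job is handed in, with the robot touching nothing.
It also fails if it takes over 51 s, if anything falls off the work surface, if the arm or the gripper's body presses on something with over 40 N, if the wrist force passes 120 N, or if a joint passes its speed limit or range.

### The arm

A 6-joint arm with a two-finger parallel gripper is mounted at the origin on a cart in front of the work surface, level with it; the furniture and walls round the work are solid. World frame = base frame: x ahead of the robot, y to its left, z up, the work surface at z = 0. Lengths are in m, angles in rad, forces in N, time in s.
With the tool pointing down it reaches from about 0.35 to 0.85 m from the base axis. Payload 8.1 kg.
Tool frame: the origin (TCP) lies midway between the tips of the shut fingers; the grasp point (between the pads) lies 19 mm behind it (robot.tcp_to_grasp is the distance from the TCP to the grasp point, in m); z points along the fingers, y is the direction in which the jaws open and shut (so a half turn about z gives the same grasp; the last joint's range is limited). The gripper opens to 93 mm and grips with 3 to 60 N. Pads are 15 mm wide; open, the fingers measure 128 mm over their backs; the gripper's body (75 mm by 188 mm) begins 65 mm behind the grasp point.
Start: joints at [1.171, 0.13, 1.488, -0, 1.523, -0.085], TCP at [0.186, 0.571, 0.184] pointing down, gripper open.
Joint ranges: [-2.96, 2.96], [-0.89, 2.26], [0.02, 2.5], [-1.34, 4.48], [0, 2.73], [-2.66, 2.66]. Speed limits (rad/s): [2.39, 2.39, 2.79, 3.14, 3.14, 3.14].

### API

Orientations are given as a rotation vector (axis times angle).
In Python, from plant import robot gives the robot as it stands.
- The arm moves only by the tool send_rows, never from a script. Its argument "series" is a list of rows, each an object of numbers: "wx", "wy", "wz": the turn, a rotation vector about the world's x, y, z in rad; "dx", "dy", "dz": the shift along the world's x, y, z in cm; "fingers": the closure in counts, from 0 (fully open) to 255 (shut). In form: [{"wx": .., "wy": .., "wz": .., "dx": .., "dy": .., "dz": .., "fingers": ..}, ...]. A call has 1 to 20 rows; each row shifts and turns the pose as measured when the row begins; what a row does not reach is not made up. A row lasts 1/12 s, in which the tool goes at most 41.7 mm and 7.16 degrees, less where a joint would pass 70% of its speed; a pose out of reach is approached as far as the arm can. A call is refused whole if a number of a shift passes 4.17 or a number of a turn 0.125, either way. A call with a gripper value outside its range is refused whole. The fingers move at their own pace and stop on an object; "newtons" is the grip in N (left out, the last holds). Time passes only in rows, so rows that do not move let the fingers close. It gives the time, the measured TCP pose, the force and the opening at its end, in the units of the state.
- robot.read_state(): the state, without advancing time (a new reading comes with each control period).
- robot.read_camera(name): name is "scene" or "top" or "wrist"; returns the picture (420x560x3 uint8, red, green, blue); there is no depth.
- robot.camera_info(name): a dict with "intrinsics" (3x3 intrinsics, pixels), "extrinsics" (4x4, takes a point from world to camera coordinates); the wrist camera has in their place "tool_from_camera" (4x4, takes a point from camera to tool coordinates, whose origin is the TCP and whose axes are the flange's). Camera axes: x right, y up, looking along -z (the intrinsics and any distortion apply to the point x, -y, -z); pixel columns grow to the right and rows downward; lengths in m; the calibration is good to about 2 mm. A picture is of the moment at which its call begins: read the wrist's pose just before it. camera_info takes no time and is no camera call.
- robot.close_job(): hands the job in, once; it reports no verdict.
The state is a dict: "t": time; "q": joint angles; "dq": joint speeds; "joint_torque": joint torques, N m; "tool_pos": TCP position; "orientation": TCP orientation; "force": force on the tool from outside, world axes, zero at the start; "wrist_torque": the same for the moment, N m; "opening": finger opening in m.
Only numpy, scipy, OpenCV 4.12 (cv2) and the standard library are available. Lean on these libraries where they do the work, as an engineer would, in place of code of your own. Each camera call takes 0.05 s, during which the arm holds its last target.

## Working session

There is one attempt and no reset: what is moved stays moved. The work goes in short steps, Python scripts to look and compute and a tool call to move; the robot and the scene stay as the last step left them, time stands still between calls to the robot, and variables do not carry over. Pictures are saved under pics/ and viewed, and the job is handed in when it is done.

Besides the shell and the picture viewer there is one more tool, called after "Call:" as a command line: name --argument value ..., lists and objects as JSON in quotes. send_rows: Moves the arm, as the interface text tells. Its arguments: {"type":"object","properties":{"series":{"type":"array","items":{"type":"object","properties":{"wx":{"type":"number"},"wy":{"type":"number"},"wz":{"type":"number"},"dx":{"type":"number"},"dy":{"type":"number"},"dz":{"type":"number"},"fingers":{"type":"number"}}}},"newtons":{"type":"number"}},"required":["series"]}

```bash
mkdir -p pics; ls
python3 - <<'E'
from plant import robot
import cv2
s=robot.read_state(); print(s)
for n in ["scene","top","wrist"]:
    im=robot.read_camera(n); cv2.imwrite(f"pics/{n}0.png",im[:,:,::-1]); i=robot.camera_info(n)
    print(n,{k:(v.round(4).tolist() if hasattr(v,'round') else v) for k,v in i.items()})
E
```

```text
pics
{'t': 0.0, 'q': array([ 1.17060153e+00,  1.31115139e-01,  1.48929385e+00,  4.34462099e-05,
        1.52300181e+00, -8.54212663e-02]), 'dq': array([-0.00058337, -0.00102852,  0.00012574, -0.00139923, -0.00068816,
        0.00014418]), 'joint_torque': array([-4.72537329e-05, -5.59850371e+01, -4.91758204e+01,  7.65574817e-02,
        3.57308064e-02, -1.11996906e-04]), 'tool_pos': array([0.18548559, 0.56994003, 0.183007  ]), 'orientation': array([-4.92334316e-01, -3.10228830e+00,  2.75534360e-03]), 'force': array([ 0.35010749, -0.40062052,  0.54970226]), 'wrist_torque': array([ 0.00297037, -0.05100059,  0.01244147]), 'opening': 0.09294917434359243}
scene {'intrinsics': [[491.7517, 0.0, 277.879], [0.0, 491.7517, 216.9983], [0.0, 0.0, 1.0]], 'extrinsics': [[0.8338, -0.5517, 0.0176, -0.3798], [0.3398, 0.5381, 0.7714, -0.2747], [-0.4351, -0.6372, 0.6362, -1.1211], [0.0, 0.0, 0.0, 1.0]]}
top {'intrinsics': [[414.0119, 0.0, 280.3157], [0.0, 414.0119, 206.1419], [0.0, 0.0, 1.0]], 'extrinsics': [[0.0001, -0.9999, -0.0114, 0.064], [0.9978, -0.0006, 0.0664, -0.5027], [-0.0664, -0.0114, 0.9977, -1.0941], [0.0, 0.0, 0.0, 1.0]]}
wrist {'intrinsics': [[312.8015, 0.0, 280.2922], [0.0, 312.8015, 209.8735], [0.0, 0.0, 1.0]], 'tool_from_camera': [[0.001, 0.9548, 0.2972, 0.0831], [1.0, -0.0009, -0.0003, 0.0003], [-0.0, 0.2972, -0.9548, -0.2], [0.0, 0.0, 0.0, 1.0]]}
```

View pics/scene0.png

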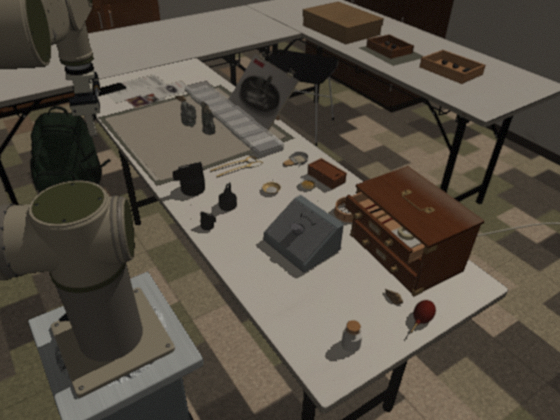

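View pics/top0.png

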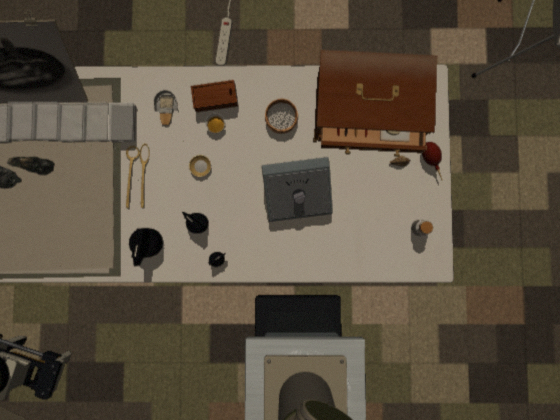

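View pics/wrist0.png

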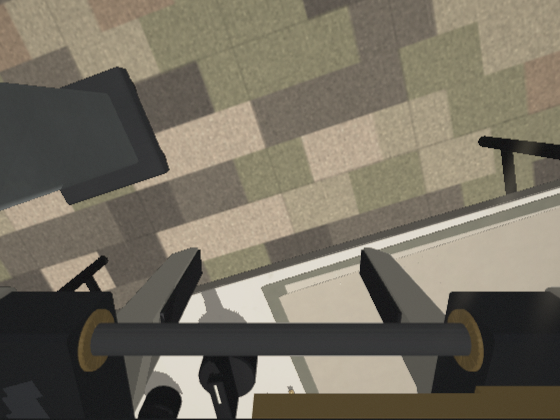

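The look-alikes in top view are big (146,243), middle (197,222) and small (216,259). The middle one is at (197,222), and at (228,197) in scene view. I'll check it in crops.

Run:
```python
import cv2,numpy as np
a=cv2.imread("pics/top0.png"); b=cv2.imread("pics/scene0.png")
g=lambda c:(255*(c/255.)**0.5).astype('uint8')
cv2.imwrite("pics/c1.png",g(cv2.resize(a[190:290,110:250],None,fx=5.5,fy=5.5,interpolation=2)))
cv2.imwrite("pics/c2.png",g(cv2.resize(a[145:235,250:350],None,fx=6,fy=6,interpolation=2)))
cv2.imwrite("pics/c3.png",g(cv2.resize(b[150:280,165:355],None,fx=4,fy=4,interpolation=2)))
```

```text
(no output)
```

View pics/c1.png

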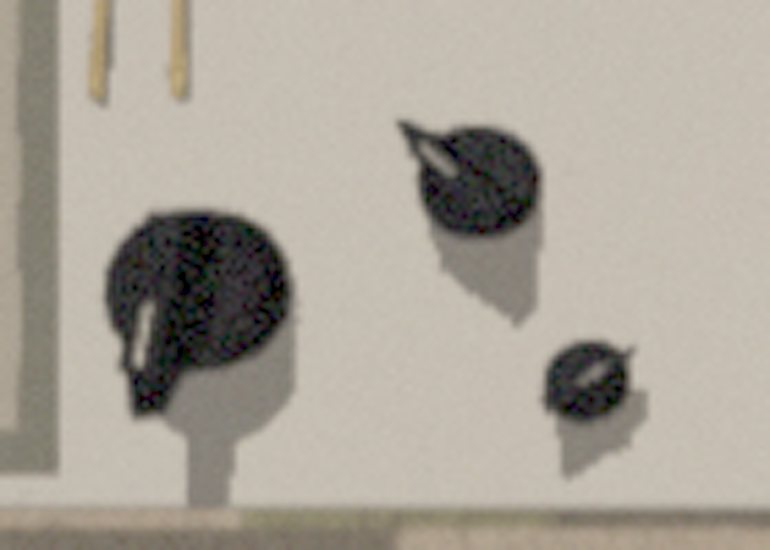

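View pics/c2.png

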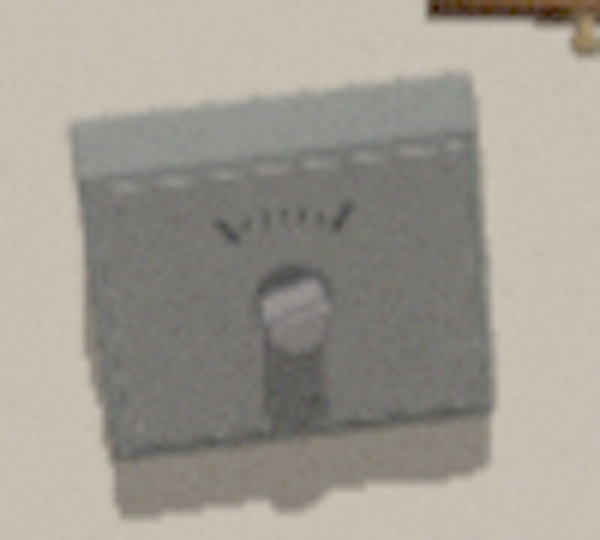

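View pics/c3.png

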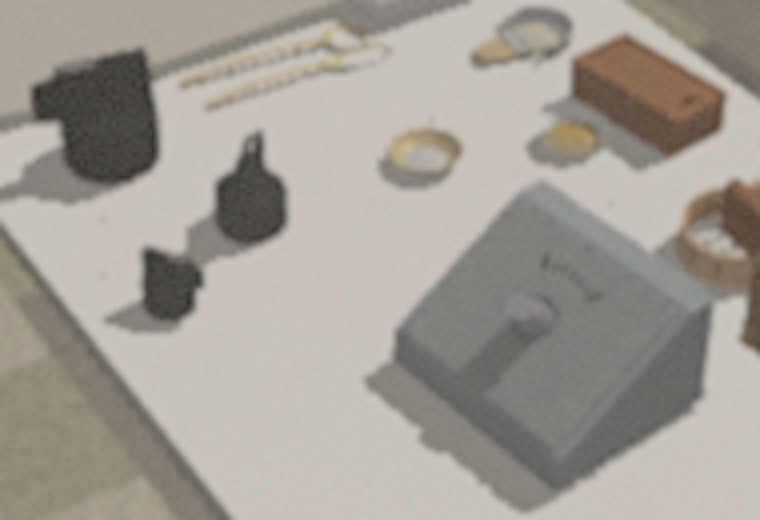

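The middle handle is confirmed at top (197,222): its skirt is about 22 px, or 56 mm, and the nose points up-left. The box shaft is at about (299,197). Next I'll write helpers and get coarse estimates.

```bash
cat > h.py <<'E'
from plant import robot
import numpy as np, cv2
from scipy.spatial.transform import Rotation as R
def cam(n,s=None):
    i=robot.camera_info(n); K=np.array(i['intrinsics'])
    if n=='wrist':
        T=np.eye(4);T[:3,:3]=R.from_rotvec(s['orientation']).as_matrix();T[:3,3]=s['tool_pos']
        W=T@np.array(i['tool_from_camera'])
    else: W=np.linalg.inv(np.array(i['extrinsics']))
    return K,W
def ray(c,uv):
    K,W=c; d=np.linalg.inv(K)@np.array([uv[0],uv[1],1.]); d=np.array([d[0],-d[1],-d[2]]); d=W[:3,:3]@d
    return W[:3,3],d/np.linalg.norm(d)
def onz(c,uv,z):
    o,d=ray(c,uv); return o+d*(z-o[2])/d[2]
def onplane(c,uv,p,n):
    o,d=ray(c,uv); return o+d*(np.dot(np.asarray(p)-o,n)/np.dot(d,n))
def proj(c,P):
    K,W=c; p=np.linalg.inv(W)@np.append(P,1); x=K@np.array([p[0],-p[1],-p[2]]); return x[:2]/x[2]
def two(c1,u1,c2,u2):
    o1,d1=ray(c1,u1);o2,d2=ray(c2,u2)
    A=np.stack([d1,-d2],1);t=np.linalg.lstsq(A,o2-o1,rcond=None)[0]
    a=o1+d1*t[0];b=o2+d2*t[1]; return (a+b)/2,np.linalg.norm(a-b)
def g(c,ga=0.5): return (255*(c/255.)**ga).astype('uint8')
def shot(n,f):
    s=robot.read_state(); im=robot.read_camera(n)[:,:,::-1].copy(); cv2.imwrite('pics/'+f,im)
    np.savez('pics/'+f+'.npz',pos=s['tool_pos'],ori=s['orientation']); return im,cam(n,s),s
def load(f):
    z=np.load('pics/'+f+'.npz'); return cv2.imread('pics/'+f),cam('wrist',dict(tool_pos=z['pos'],orientation=z['ori']))
E
python3 - <<'E'
from h import *
a=cv2.imread("pics/top0.png"); c=cam('top'); s=cam('scene')
m=(a.max(2)<50).astype('uint8'); m[:, :120]=0; 
for k in cv2.findContours(m[190:280,120:250],0,1,offset=(120,190))[0]:
    if cv2.contourArea(k)>60: 
        M=cv2.moments(k); print(cv2.contourArea(k),M['m10']/M['m00'],M['m01']/M['m00'],cv2.boundingRect(k))
ctr=(110+480/5.5,190+182/5.5); nose=(110+400/5.5,190+122/5.5)
print('skirt',onz(c,ctr,.02).round(4),'nose',onz(c,nose,.055).round(4))
print('skirt edges',onz(c,(110+540/5.5,190+180/5.5),.036),onz(c,(110+420/5.5,190+180/5.5),.036))
T=lambda x,y:(250+x/6,145+y/6); S=lambda x,y:(165+x/4,150+y/4)
# box: front top edge corners z=.034, back top corners z=.1
for nm,p,z in [('FL',(115,458),.034),('FR',(490,408),.034),('BL',(72,122),.1),('BR',(468,73),.1)]: print(nm,onz(c,T(*p),z).round(4))
for nm,p,z in [('FL',(398,335),.034),('FR',(557,465),.034),('BL',(540,180),.1)]: print(nm,onz(s,S(*p),z).round(4))
print('tip',two(c,T(296,318),s,S(528,312)))
# dish
print('dish',onz(c,(200,166),.01).round(3),'jar',onz(c,(424,228),.03).round(3),'small',onz(c,(216,259),.02).round(3),'big',onz(c,(146,243),.03).round(3))
E
```

```text
164.5 216.2847011144883 259.1783181357649 (209, 252, 16, 15)
833.0 144.75430172068826 244.12585034013603 (129, 228, 34, 38)
355.5 196.070323488045 222.68917018284108 (183, 212, 25, 22)
skirt [0.4572 0.2861 0.02  ] nose [0.4846 0.3169 0.055 ]
skirt edges [0.45776443 0.2538547  0.036     ] [0.45777327 0.31152673 0.036     ]
FL [0.4615 0.0931 0.034 ]
FR [ 0.4834 -0.0717  0.034 ]
BL [0.5995 0.1088 0.1   ]
BR [ 0.6198 -0.0562  0.1   ]
FL [0.4651 0.0824 0.034 ]
FR [ 0.4839 -0.0783  0.034 ]
BL [0.5975 0.105  0.1   ]
tip (array([0.52115424, 0.01375752, 0.07890541]), np.float64(0.004437425166360296))
dish [0.613 0.283 0.01 ] jar [ 0.444 -0.315  0.03 ] small [0.362 0.235 0.02 ] big [0.404 0.419 0.03 ]
```

Call:
send_rows --series '[{"dx":1.7,"dy":-1.78,"wz":-0.123},{"dx":1.7,"dy":-1.78,"wz":-0.123},{"dx":1.7,"dy":-1.78,"wz":-0.123},{"dx":1.7,"dy":-1.78,"wz":-0.123},{"dx":1.7,"dy":-1.78,"wz":-0.123},{"dx":1.7,"dy":-1.78,"wz":-0.123},{"dx":1.7,"dy":-1.78,"wz":-0.123},{"dx":1.7,"dy":-1.78,"wz":-0.123},{"dx":1.7,"dy":-1.78,"wz":-0.123},{"dx":1.7,"dy":-1.78,"wz":-0.123},{"dx":1.7,"dy":-1.78,"wz":-0.123},{"dx":1.7,"dy":-1.78,"wz":-0.123},{"dx":1.7,"dy":-1.78,"wz":-0.123},{"dx":1.7,"dy":-1.78,"wz":-0.123},{"dx":1.7,"dy":-1.78,"wz":-0.123},{"dx":1.7,"dy":-1.78,"wz":-0.123},{}]'

```text
schema error: expected keys wx, wy, wz, dx, dy, dz, fingers
```

Run:
```python
from h import *
im,c,s=shot('wrist','w1.png'); print(s['t'],s['tool_pos'],s['q'].round(2)); M=R.from_rotvec(s['orientation']).as_matrix(); print(M.round(3))
cv2.imwrite('pics/w1g.png',g(im))
print(proj(c,[.457,.285,.036]),proj(c,[.4846,.3169,.055]))
```

```text
0.15 [0.18557473 0.57006168 0.18324371] [ 1.17  0.13  1.49  0.    1.52 -0.09]
[[-0.951  0.31  -0.001]
 [ 0.31   0.951 -0.001]
 [ 0.    -0.001 -1.   ]]
[152.57094204 418.66478852] [175.99088123 439.85441659]
```

View pics/w1g.png

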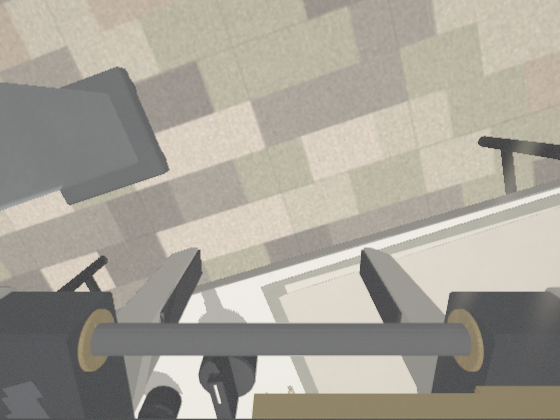

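All keys are required in every row, so I'll resend with them.

Call:
send_rows --series '[{"wx":0,"wy":0,"wz":-0.123,"dx":1.7,"dy":-1.78,"dz":0,"fingers":0},{"wx":0,"wy":0,"wz":-0.123,"dx":1.7,"dy":-1.78,"dz":0,"fingers":0},{"wx":0,"wy":0,"wz":-0.123,"dx":1.7,"dy":-1.78,"dz":0,"fingers":0},{"wx":0,"wy":0,"wz":-0.123,"dx":1.7,"dy":-1.78,"dz":0,"fingers":0},{"wx":0,"wy":0,"wz":-0.123,"dx":1.7,"dy":-1.78,"dz":0,"fingers":0},{"wx":0,"wy":0,"wz":-0.123,"dx":1.7,"dy":-1.78,"dz":0,"fingers":0},{"wx":0,"wy":0,"wz":-0.123,"dx":1.7,"dy":-1.78,"dz":0,"fingers":0},{"wx":0,"wy":0,"wz":-0.123,"dx":1.7,"dy":-1.78,"dz":0,"fingers":0},{"wx":0,"wy":0,"wz":-0.123,"dx":1.7,"dy":-1.78,"dz":0,"fingers":0},{"wx":0,"wy":0,"wz":-0.123,"dx":1.7,"dy":-1.78,"dz":0,"fingers":0},{"wx":0,"wy":0,"wz":-0.123,"dx":1.7,"dy":-1.78,"dz":0,"fingers":0},{"wx":0,"wy":0,"wz":-0.123,"dx":1.7,"dy":-1.78,"dz":0,"fingers":0},{"wx":0,"wy":0,"wz":-0.123,"dx":1.7,"dy":-1.78,"dz":0,"fingers":0},{"wx":0,"wy":0,"wz":-0.123,"dx":1.7,"dy":-1.78,"dz":0,"fingers":0},{"wx":0,"wy":0,"wz":-0.123,"dx":1.7,"dy":-1.78,"dz":0,"fingers":0},{"wx":0,"wy":0,"wz":-0.123,"dx":1.7,"dy":-1.78,"dz":0,"fingers":0},{"wx":0,"wy":0,"wz":0,"dx":0,"dy":0,"dz":0,"fingers":0}]'

```text
t: 1.62
tool_pos: [0.4643, 0.2692, 0.1794]
orientation: [-2.879, -1.249, 0.003]
force: [0.5, 0.5, -1.1]
opening: 0.0931
```

Run:
```python
from h import *
im,c,s=shot('wrist','w2.png'); print(s['t'],s['tool_pos'],s['q'].round(2)); M=R.from_rotvec(s['orientation']).as_matrix(); print(M.round(3))
cv2.imwrite('pics/w2g.png',g(im))
print(proj(c,[.457,.285,.036]),proj(c,[.4846,.3169,.055]))
```

```text
1.6167 [0.46433841 0.2691721  0.1793794 ] [ 0.43 -0.04  1.67  0.    1.51  1.18]
[[ 0.683  0.73  -0.003]
 [ 0.73  -0.683  0.002]
 [-0.001 -0.004 -1.   ]]
[266.38654345 184.1977517 ] [263.40747918 147.98980512]
```

View pics/w2g.png

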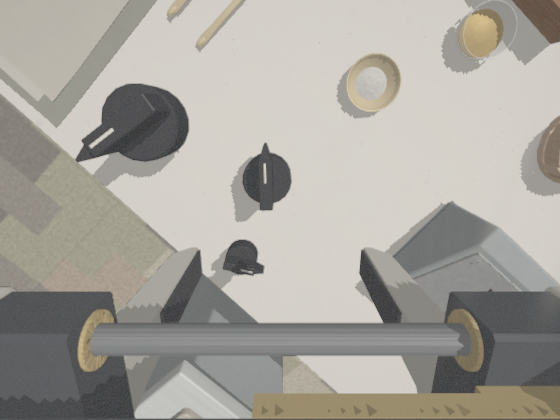

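The middle handle is at about (267,178), with the nose at (265,145) and the blunt end at (266,209). I'll refine this in an enlarged crop.

Run:
```python
from h import *
im,c=load('w2.png')
cv2.imwrite('pics/w2c.png',g(cv2.resize(im[135:220,225:310],None,fx=7,fy=7,interpolation=2),.4))
m=(im.max(2)<60).astype('uint8'); n,l,st,ce=cv2.connectedComponentsWithStats(m)
k=l[185,250]; print(st[k])
ys,xs=np.nonzero(l==k)
for y in range(st[k][1],st[k][1]+st[k][3],3): r=xs[ys==y]; print(y,r.min(),r.max())
```

```text
[ 242  143   49   67 1992]
143 265 265
146 263 266
149 262 267
152 262 268
155 257 277
158 252 281
161 250 284
164 248 286
167 246 288
170 244 289
173 243 289
176 243 290
179 243 290
182 242 290
185 243 289
188 244 288
191 246 287
194 248 285
197 250 282
200 255 278
203 260 272
206 260 272
209 260 271
```

View pics/w2c.png

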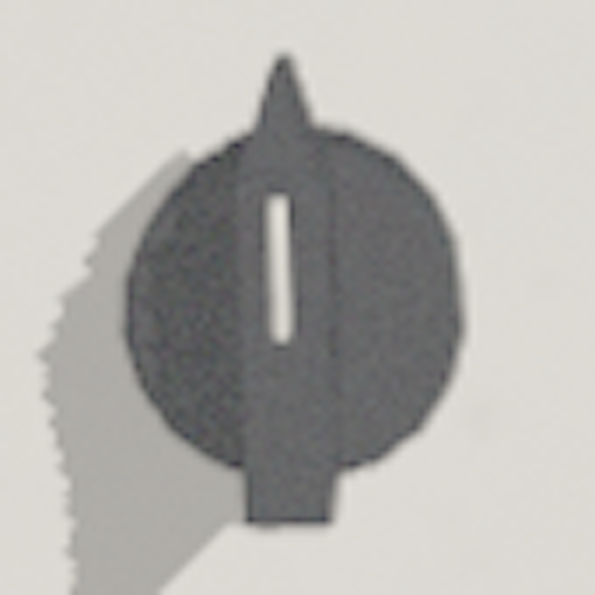

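Run:
```python
from h import *
im,c=load('w2.png')
b=onz(c,(266.3,209.6),.066); n=onz(c,(265.6,142.9),.060)
l=onz(c,(242.3,180),.036); r=onz(c,(290.7,180),.036)
print(b,n,np.linalg.norm((n-b)[:2]),np.degrees(np.arctan2(*(n-b)[1::-1])))
u=(n-b)[:2]/np.linalg.norm((n-b)[:2]); print('axis',b[:2]+u*.026,n[:2]-u*.042,'skirt',(l+r)/2,np.linalg.norm(l-r))
```

```text
[0.44379592 0.26931528 0.066     ] [0.49028952 0.3192272  0.06      ] 0.06821183464015858 47.030722328061664
axis [0.46151768 0.28833998] [0.46166207 0.28849499] skirt [0.46040188 0.28837963 0.036     ] 0.0540855238569919
```

Call:
send_rows --series '[{"wx":0,"wy":0,"wz":0,"dx":-0.31,"dy":1.92,"dz":0,"fingers":0},{"wx":0,"wy":0,"wz":0,"dx":0,"dy":0,"dz":-2.5,"fingers":0},{"wx":0,"wy":0,"wz":0,"dx":0,"dy":0,"dz":-2.5,"fingers":0},{"wx":0,"wy":0,"wz":0,"dx":0,"dy":0,"dz":-2.5,"fingers":0},{"wx":0,"wy":0,"wz":0,"dx":0,"dy":0,"dz":-2.0,"fingers":0},{"wx":0,"wy":0,"wz":0,"dx":0,"dy":0,"dz":-1.0,"fingers":0},{"wx":0,"wy":0,"wz":0,"dx":0,"dy":0,"dz":0,"fingers":0}]'

```text
t: 2.25
tool_pos: [0.4569, 0.2951, 0.0722]
orientation: [-2.86, -1.282, -0.001]
force: [0.3, -0.3, -0.0]
opening: 0.0929
```

Run:
```python
from h import *
s=robot.read_state(); M=R.from_rotvec(s['orientation']).as_matrix(); print(s['tool_pos'],M.round(4))
```

```text
[0.4568689  0.29506902 0.07224068] [[ 0.6656  0.7463 -0.0025]
 [ 0.7463 -0.6655  0.0071]
 [ 0.0036 -0.0065 -1.    ]]
```

Call:
send_rows --series '[{"wx":0,"wy":0,"wz":-0.022,"dx":0.43,"dy":-0.67,"dz":0,"fingers":0},{"wx":0,"wy":0,"wz":0,"dx":0,"dy":0,"dz":0,"fingers":0},{"wx":0,"wy":0,"wz":0,"dx":0,"dy":0,"dz":0,"fingers":0}]'

```text
t: 2.5
tool_pos: [0.4611, 0.2891, 0.074]
orientation: [-2.873, -1.252, -0.002]
force: [-0.3, -0.2, -0.8]
opening: 0.0931
```

Call:
send_rows --series '[{"wx":0,"wy":0,"wz":0,"dx":0,"dy":0,"dz":-2.0,"fingers":0},{"wx":0,"wy":0,"wz":0,"dx":0,"dy":0,"dz":-1.0,"fingers":0},{"wx":0,"wy":0,"wz":0,"dx":0,"dy":0,"dz":0,"fingers":0},{"wx":0,"wy":0,"wz":0,"dx":0,"dy":0,"dz":0,"fingers":0}]'

```text
t: 2.83
tool_pos: [0.4655, 0.2907, 0.0492]
orientation: [-2.872, -1.251, -0.017]
force: [0.5, 0.5, -0.1]
opening: 0.0931
```

Run:
```python
from h import *
im,c,s=shot('wrist','w3.png'); M=R.from_rotvec(s['orientation']).as_matrix(); print(s['tool_pos'],M.round(4))
cv2.imwrite('pics/w3g.png',g(im))
```

```text
[0.46552409 0.29074245 0.04924203] [[ 0.681   0.7323  0.0065]
 [ 0.7322 -0.681   0.0119]
 [ 0.0132 -0.0034 -0.9999]]
```

View pics/w3g.png

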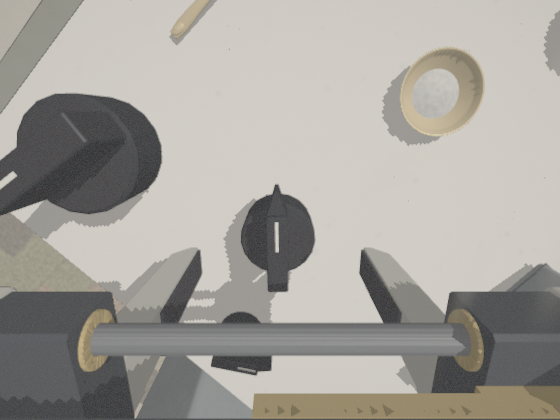

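Call:
send_rows --series '[{"wx":-0.012,"wy":0.007,"wz":0,"dx":-0.43,"dy":-0.23,"dz":-0.9,"fingers":0},{"wx":0,"wy":0,"wz":0,"dx":0,"dy":0,"dz":0,"fingers":0},{"wx":0,"wy":0,"wz":0,"dx":0,"dy":0,"dz":0,"fingers":0}]'

```text
t: 3.13
tool_pos: [0.4624, 0.2889, 0.042]
orientation: [2.88, 1.254, 0.003]
force: [-0.4, -0.3, 0.6]
opening: 0.0929
```

Run:
```python
from h import *
s=robot.read_state(); M=R.from_rotvec(s['orientation']).as_matrix(); print(s['tool_pos'],M.round(4))
```

```text
[0.46237988 0.28885429 0.04196526] [[ 6.811e-01  7.321e-01  1.900e-03]
 [ 7.321e-01 -6.811e-01  2.000e-04]
 [ 1.400e-03  1.300e-03 -1.000e+00]]
```

Call:
send_rows --series '[{"wx":0,"wy":0,"wz":0,"dx":-0.1,"dy":0,"dz":-0.3,"fingers":0},{"wx":0,"wy":0,"wz":0,"dx":0,"dy":0,"dz":0,"fingers":255},{"wx":0,"wy":0,"wz":0,"dx":0,"dy":0,"dz":0,"fingers":255},{"wx":0,"wy":0,"wz":0,"dx":0,"dy":0,"dz":0,"fingers":255},{"wx":0,"wy":0,"wz":0,"dx":0,"dy":0,"dz":0,"fingers":255},{"wx":0,"wy":0,"wz":0,"dx":0,"dy":0,"dz":0,"fingers":255},{"wx":0,"wy":0,"wz":0,"dx":0,"dy":0,"dz":0,"fingers":255},{"wx":0,"wy":0,"wz":0,"dx":0,"dy":0,"dz":0,"fingers":255},{"wx":0,"wy":0,"wz":0,"dx":0,"dy":0,"dz":0,"fingers":255},{"wx":0,"wy":0,"wz":0,"dx":0,"dy":0,"dz":0,"fingers":255}]' --newtons 45

```text
t: 3.97
tool_pos: [0.4616, 0.2892, 0.0395]
orientation: [2.88, 1.255, 0.004]
force: [-0.0, 0.2, -0.1]
opening: 0.0375
```

Run:
```python
from h import *
im,c,s=shot('wrist','w4.png'); M=R.from_rotvec(s['orientation']).as_matrix(); print(s['tool_pos'],M.round(4),s['opening'])
cv2.imwrite('pics/w4g.png',g(im))
```

```text
[0.46159508 0.2892156  0.03946781] [[ 6.809e-01  7.324e-01  2.700e-03]
 [ 7.324e-01 -6.809e-01  6.000e-04]
 [ 2.200e-03  1.600e-03 -1.000e+00]] 0.03747531005068371
```

View pics/w4g.png

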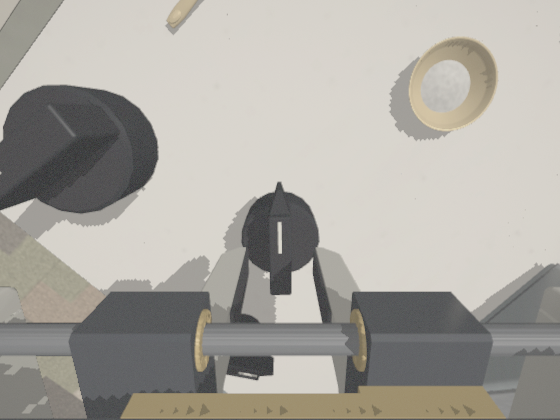

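The fingers are still closing around the bar and are well centred on it.

Call:
send_rows --series '[{"wx":0,"wy":0,"wz":0,"dx":0,"dy":0,"dz":0,"fingers":255},{"wx":0,"wy":0,"wz":0,"dx":0,"dy":0,"dz":0,"fingers":255},{"wx":0,"wy":0,"wz":0,"dx":0,"dy":0,"dz":0,"fingers":255},{"wx":0,"wy":0,"wz":0,"dx":0,"dy":0,"dz":0,"fingers":255},{"wx":0,"wy":0,"wz":0,"dx":0,"dy":0,"dz":0,"fingers":255},{"wx":0,"wy":0,"wz":0,"dx":0,"dy":0,"dz":0,"fingers":255}]'

```text
t: 4.52
tool_pos: [0.4616, 0.2892, 0.0394]
orientation: [2.88, 1.255, 0.004]
force: [-0.4, 0.6, 0.7]
opening: 0.0008
```

Run:
```python
from h import *
im,c,s=shot('wrist','w5.png'); M=R.from_rotvec(s['orientation']).as_matrix(); print(s['tool_pos'],M.round(4),s['opening'],s['force'])
cv2.imwrite('pics/w5g.png',g(im))
```

```text
[0.46159779 0.28917105 0.03944058] [[ 6.809e-01  7.323e-01  2.600e-03]
 [ 7.323e-01 -6.809e-01  5.000e-04]
 [ 2.200e-03  1.600e-03 -1.000e+00]] 0.0008254036607786019 [-0.40502157  0.59980141  0.69668536]
```

View pics/w5g.png

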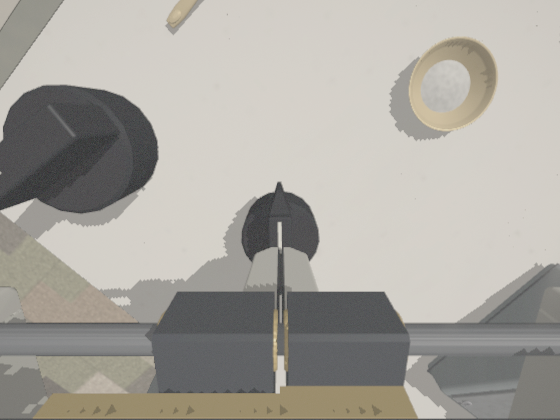

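Opening is 0.8 mm, so the bar is not between the pads. I'll triangulate the handle from two wrist views to check its height.

Run:
```python
from h import *
i2,c2=load('w2.png'); i4,c4=load('w4.png'); i5,c5=load('w5.png')
cv2.imwrite('pics/w4c.png',g(cv2.resize(i4[170:310,220:340],None,fx=4.2,fy=4.2,interpolation=2),.4))
cv2.imwrite('pics/w5c.png',g(cv2.resize(i5[170:310,220:340],None,fx=4.2,fy=4.2,interpolation=2),.4))
print('nose',two(c2,(265.6,142.9),c4,(279.5,182)))
print('blunt',two(c2,(266.3,209.6),c4,(281,294)))
z=np.load('pics/w5.png.npz'); 
print('tcp',proj(c5,z['pos']),'grasp',proj(c5,z['pos']+[0,0,.019]))
for P in ([.4438,.2693,.066],[.4903,.3192,.06]): print(proj(c4,P))
```

```text
nose (array([0.48781846, 0.3183099 , 0.03409471]), np.float64(0.0003084532765289083))
blunt (array([0.44355827, 0.26906576, 0.06485383]), np.float64(0.00012497959098495536))
tcp [280.13908083 239.39867265] grasp [280.14141659 251.01446952]
[280.93701521 294.55605585]
[281.23538308 187.50148477]
```

View pics/w4c.png

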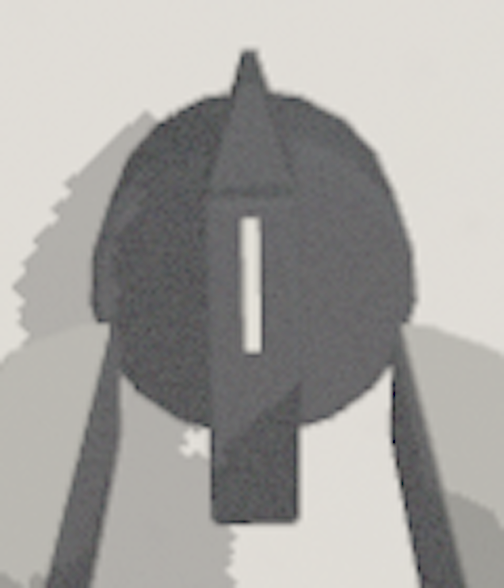

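View pics/w5c.png

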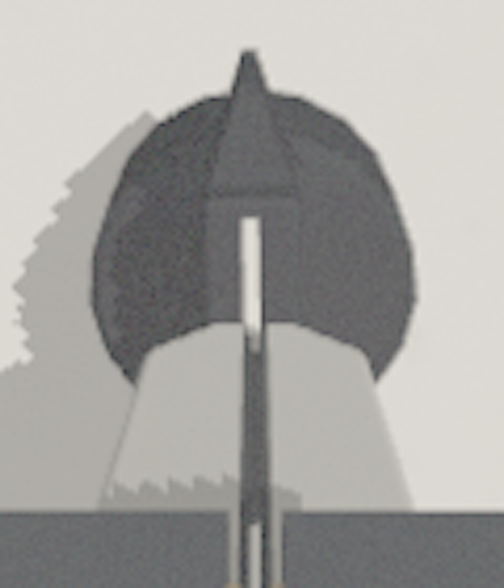

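Run:
```python
from h import *
print([a for a in dir(robot) if a[0]!='_'],robot.tcp_to_grasp)
im,c,s=shot('scene','s5.png'); cv2.imwrite('pics/s5g.png',g(cv2.resize(im[100:300,130:330],None,fx=3,fy=3,interpolation=2),.5))
print(s['tool_pos'],proj(c,s['tool_pos']),proj(c,s['tool_pos']+[0,0,.033]))
im,c,s=shot('top','t5.png'); cv2.imwrite('pics/t5g.png',g(cv2.resize(im[160:300,110:270],None,fx=4,fy=4,interpolation=2),.5))
```

```text
['IKError', 'camera_info', 'close_job', 'read_camera', 'read_state', 'tcp_to_grasp'] 0.0188
[0.4615843  0.28918834 0.03946017] [226.83264319 194.36386292] [226.29438137 185.46559337]
```

View pics/s5g.png

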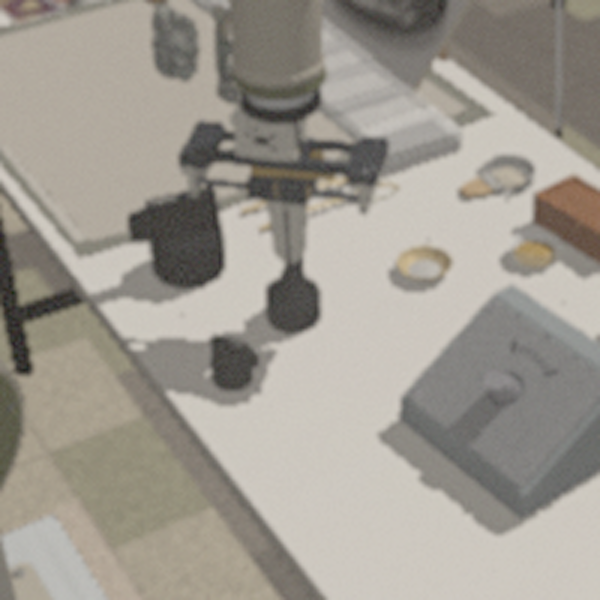

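The fingertips really sit about 30 mm behind the reported TCP: both the wrist depth and the scene view show them shut just above the bar. I'll open partly, go down about 28 mm and regrasp.

Call:
send_rows --series '[{"wx":0,"wy":0,"wz":0,"dx":0,"dy":0,"dz":0,"fingers":140},{"wx":0,"wy":0,"wz":0,"dx":0,"dy":0,"dz":0,"fingers":140},{"wx":0,"wy":0,"wz":0,"dx":0,"dy":0,"dz":0,"fingers":140},{"wx":0,"wy":0,"wz":0,"dx":0,"dy":0,"dz":0,"fingers":140},{"wx":0,"wy":0,"wz":0,"dx":0,"dy":0,"dz":0,"fingers":140},{"wx":0,"wy":0,"wz":0,"dx":0,"dy":0,"dz":0,"fingers":140},{"wx":0,"wy":0,"wz":0,"dx":0,"dy":0,"dz":0,"fingers":140},{"wx":0,"wy":0,"wz":0,"dx":0,"dy":-0.08,"dz":-0.8,"fingers":140},{"wx":0,"wy":0,"wz":0,"dx":0,"dy":0,"dz":-0.8,"fingers":140},{"wx":0,"wy":0,"wz":0,"dx":0,"dy":0,"dz":-0.5,"fingers":140},{"wx":0,"wy":0,"wz":0,"dx":0,"dy":0,"dz":0,"fingers":140},{"wx":0,"wy":0,"wz":0,"dx":0,"dy":0,"dz":0,"fingers":140}]'

```text
t: 5.67
tool_pos: [0.4611, 0.288, 0.0155]
orientation: [2.88, 1.255, 0.003]
force: [-0.7, 0.3, 0.6]
opening: 0.042
```

Run:
```python
from h import *
im,c,s=shot('wrist','w6.png'); M=R.from_rotvec(s['orientation']).as_matrix(); print(s['tool_pos'],M.round(4),s['opening'],s['force'])
cv2.imwrite('pics/w6g.png',g(im))
```

```text
[0.46112251 0.28804143 0.01552464] [[ 6.809e-01  7.323e-01  1.900e-03]
 [ 7.324e-01 -6.809e-01  2.000e-04]
 [ 1.500e-03  1.200e-03 -1.000e+00]] 0.04199748418466758 [-0.68465779  0.26920779  0.60634573]
```

View pics/w6g.png

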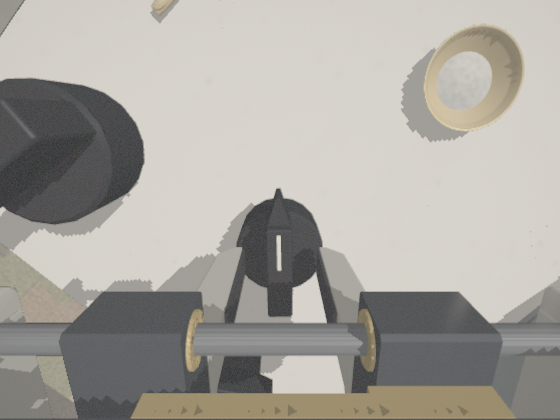

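Call:
send_rows --series '[{"wx":0,"wy":0,"wz":0,"dx":0,"dy":0,"dz":-0.6,"fingers":140},{"wx":0,"wy":0,"wz":0,"dx":0,"dy":0,"dz":0,"fingers":255},{"wx":0,"wy":0,"wz":0,"dx":0,"dy":0,"dz":0,"fingers":255},{"wx":0,"wy":0,"wz":0,"dx":0,"dy":0,"dz":0,"fingers":255},{"wx":0,"wy":0,"wz":0,"dx":0,"dy":0,"dz":0,"fingers":255},{"wx":0,"wy":0,"wz":0,"dx":0,"dy":0,"dz":0,"fingers":255},{"wx":0,"wy":0,"wz":0,"dx":0,"dy":0,"dz":0,"fingers":255},{"wx":0,"wy":0,"wz":0,"dx":0,"dy":0,"dz":0,"fingers":255}]'

```text
t: 6.38
tool_pos: [0.4612, 0.2882, 0.0093]
orientation: [2.88, 1.255, 0.003]
force: [-0.5, 0.1, -1.9]
opening: 0.0133
```

Run:
```python
from h import *
im,c,s=shot('wrist','w7.png'); M=R.from_rotvec(s['orientation']).as_matrix(); print(s['tool_pos'],M.round(4),s['opening'],s['force'])
cv2.imwrite('pics/w7g.png',g(im))
```

```text
[0.4612385  0.2881882  0.00927431] [[ 6.809e-01  7.324e-01  2.100e-03]
 [ 7.324e-01 -6.809e-01  4.000e-04]
 [ 1.700e-03  1.300e-03 -1.000e+00]] 0.013261322737758728 [-0.47247046  0.12800548 -1.8762226 ]
```

View pics/w7g.png

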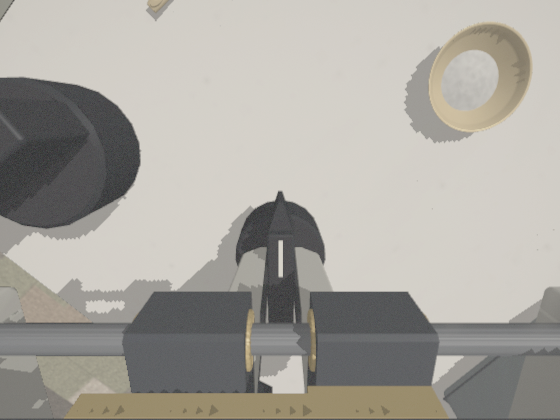

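```bash
cat >> h.py <<'E'
def tgt(yaw,lft):
    a=np.array([-.5*np.cos(yaw),-.5*np.sin(yaw),np.cos(np.pi/6)])
    u=np.array([np.cos(np.pi/6)*np.cos(yaw),np.cos(np.pi/6)*np.sin(yaw),.5]); l=np.cross(a,u)
    x=u*np.cos(lft)+l*np.sin(lft); z=-a; y=np.cross(z,x)
    return a,u,l,np.stack([x,y,z],1)
def delta(s,P,M):
    w=R.from_matrix(M@R.from_rotvec(s['orientation']).as_matrix().T).as_rotvec()
    return (np.asarray(P)-s['tool_pos'])*100,w
E
python3 - <<'E'
from h import *
s=robot.read_state()
F=np.array([.535,.0155,.0705])
a,u,l,M=tgt(np.radians(7.2),.35)
d,w=delta(s,F+.11*a-.07*u,M); print(d,w,np.linalg.norm(w), F+.11*a-.07*u)
E
```

```text
[ -4.09178112 -28.72009714  12.15088884] [ 0.15483056 -0.50071899 -0.33813619] 0.6237211645066215 [0.42028993 0.00100875 0.13076279]
```

Call:
send_rows --series '[{"wx":0,"wy":0,"wz":0,"dx":0,"dy":0,"dz":2.0,"fingers":255},{"wx":0,"wy":0,"wz":0,"dx":0,"dy":0,"dz":3.5,"fingers":255},{"wx":0,"wy":0,"wz":0,"dx":0,"dy":0,"dz":3.5,"fingers":255},{"wx":0,"wy":0,"wz":0,"dx":0,"dy":0,"dz":3.0,"fingers":255},{"wx":0.013,"wy":-0.042,"wz":-0.028,"dx":-0.34,"dy":-2.4,"dz":0,"fingers":255},{"wx":0.013,"wy":-0.042,"wz":-0.028,"dx":-0.34,"dy":-2.4,"dz":0,"fingers":255},{"wx":0.013,"wy":-0.042,"wz":-0.028,"dx":-0.34,"dy":-2.4,"dz":0,"fingers":255},{"wx":0.013,"wy":-0.042,"wz":-0.028,"dx":-0.34,"dy":-2.4,"dz":0,"fingers":255},{"wx":0.013,"wy":-0.042,"wz":-0.028,"dx":-0.34,"dy":-2.4,"dz":0,"fingers":255},{"wx":0.013,"wy":-0.042,"wz":-0.028,"dx":-0.34,"dy":-2.4,"dz":0,"fingers":255},{"wx":0.013,"wy":-0.042,"wz":-0.028,"dx":-0.34,"dy":-2.4,"dz":0,"fingers":255},{"wx":0.013,"wy":-0.042,"wz":-0.028,"dx":-0.34,"dy":-2.4,"dz":0,"fingers":255},{"wx":0.013,"wy":-0.042,"wz":-0.028,"dx":-0.34,"dy":-2.4,"dz":0,"fingers":255},{"wx":0.013,"wy":-0.042,"wz":-0.028,"dx":-0.34,"dy":-2.4,"dz":0,"fingers":255},{"wx":0.013,"wy":-0.042,"wz":-0.028,"dx":-0.34,"dy":-2.4,"dz":0,"fingers":255},{"wx":0.013,"wy":-0.042,"wz":-0.028,"dx":-0.34,"dy":-1.5,"dz":0,"fingers":255},{"wx":0,"wy":0,"wz":0,"dx":0,"dy":0,"dz":0,"fingers":255},{"wx":0,"wy":0,"wz":0,"dx":0,"dy":0,"dz":0,"fingers":255}]'

```text
t: 7.93
tool_pos: [0.4593, -0.0019, 0.1165]
orientation: [2.924, 0.693, 0.741]
force: [0.6, -0.2, -1.7]
opening: 0.0138
```

Run:
```python
from h import *
im,c,s=shot('wrist','w8.png'); print(s['t'],s['tool_pos'],s['opening'],s['force'],s['q'].round(2))
a,u,l,M=tgt(np.radians(7.2),.35); print(delta(s,[.4203,.001,.1308],M))
cv2.imwrite('pics/w8g.png',g(im))
```

```text
7.9333 [ 0.4593144  -0.00189938  0.11646757] 0.013839744366296248 [ 0.61357736 -0.15724629 -1.70768369] [-0.29 -0.89  2.48  0.22  1.12  0.76]
(array([-3.90143973,  0.28993826,  1.43324309]), array([-0.00513544, -0.03863135,  0.00756517]))
```

View pics/w8g.png

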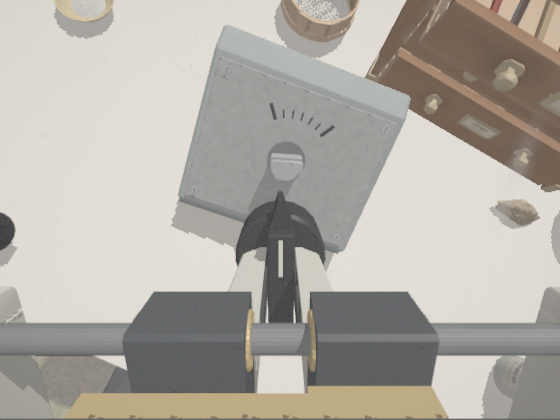

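The panel is in clear view: shaft at (287,162), long ticks at (273,110) and (327,131), and the flat facing about image-up, the same way as the nose. Joints 2 and 3 are near their limits here, so I'll measure from this view and then move forward.

Run:
```python
from h import *
i,c=load('w8.png')
cv2.imwrite('pics/w8c.png',g(cv2.resize(i[90:190,240:350],None,fx=7,fy=6,interpolation=2),.45))
cv2.imwrite('pics/w8d.png',g(cv2.resize(i[20:260,170:420],None,fx=2.4,fy=2.4,interpolation=2),.45))
```

```text
(no output)
```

View pics/w8c.png

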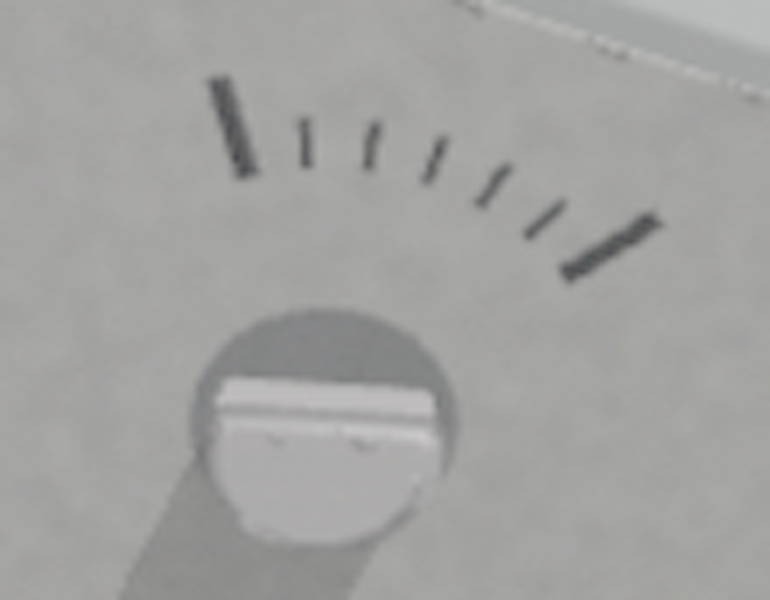

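View pics/w8d.png

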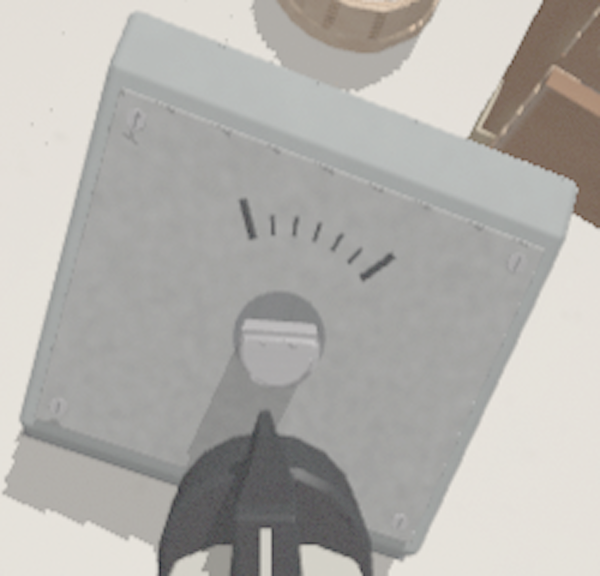

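```bash
cat > m.py <<'E'
from h import *
i,c=load('w8.png')
D=lambda x,y:(170+x/2.4,20+y/2.4); C=lambda x,y:(240+x/7,90+y/6)
FL=onz(c,D(25,428),.034);FR=onz(c,D(410,553),.034);BL=onz(c,D(137,12),.1);BR=onz(c,D(577,187),.1)
for n,p,q in (('front',FL,FR),('back',BL,BR)): v=(p-q)[:2]; print(n,np.linalg.norm(v),np.degrees(np.arctan2(-v[0],v[1])))
for n,p,q in (('left',BL,FL),('right',BR,FR)): v=(p-q)[:2]; print(n,np.linalg.norm(v),np.degrees(np.arctan2(v[1],v[0])))
print((FL+FR+BL+BR)/4)
for yaw in (6,7.2,8.5):
    a,u,l,M=tgt(np.radians(yaw),0)
    P=(FL+FR)/2
    f=onplane(c,C(325.2,428),P,a); 
    T1=[onplane(c,C(*p),P,a) for p in ((218,80),(247,175))]; T2=[onplane(c,C(*p),P,a) for p in ((655,218),(567,275))]
    ang=lambda v: np.arctan2(v@l,v@u)
    fl=[onplane(c,C(*p),P+.025*a,a) for p in ((218,425),(436,440))]   # outer edge of end face flat
    fl2=[onplane(c,C(*p),P+.022*a,a) for p in ((218,409),(434,420))]
    fb=[onplane(c,C(*p),P+.0*a,a) for p in ((220,379),(434,390))]
    t=onplane(c,C(326,545),P+.025*a,a)
    print(yaw,'foot',f.round(4),'box rel',((f-(FL+FR+BL+BR)/4)@u).round(4),'ticks',ang(T1[0]-f),ang(T1[1]-f),ang(T2[0]-f),ang(T2[1]-f),'r',np.linalg.norm(T1[0]-f),np.linalg.norm(T2[0]-f))
    for q in (fl,fl2,fb): print('   flat dir',ang(np.cross(a,q[0]-q[1])*-1), 'dist',(q[0]+q[1])/2@u-f@u, ((q[0]+q[1])/2-f)@l, np.linalg.norm(q[0]-q[1]))
    print('   bot', (t-f)@u,(t-f)@l)
E
python3 m.py
```

```text
front 0.1610009844567449 7.582811252499233
back 0.16453309859072943 6.795469448667152
left 0.13731573423876348 7.602592429609753
right 0.13509938080666312 6.11137035272667
[0.54200484 0.018368   0.067     ]
6 foot [0.5304 0.0166 0.0666] box rel -0.0104 ticks 0.6204316098529115 0.6212649151307293 -0.5670978827478098 -0.5701158192321188 r 0.05051783657181352 0.05012727831071428
   flat dir 0.28171129836064157 dist 0.0038336587175274994 0.0009780573426796967 0.025268332458161603
   flat dir 0.3024906171870411 dist 0.00556476144604362 0.0017948644571423675 0.025217981404013358
   flat dir 0.3017981988088472 dist 0.006079109023230611 0.0020758761633295495 0.02700135546761909
   bot -0.010739704128000214 -0.00444498866736824
7.2 foot [0.5304 0.0166 0.0666] box rel -0.0104 ticks 0.6019856387687295 0.6028176954886949 -0.5860600509808072 -0.5890837720642784 r 0.050516103545783536 0.05014688871295909
   flat dir 0.2617008985756697 dist 0.0038567783891503282 0.0011646354594129636 0.02527022511254356
   flat dir 0.28258594106358 dist 0.005603501424606472 0.0019190846392587997 0.025217800272035764
   flat dir 0.2820533613560304 dist 0.006120842355717304 0.001960007539205763 0.027001034340193193
   bot -0.010826608978118137 -0.00399122689855368
8.5 foot [0.5304 0.0166 0.0665] box rel -0.0104 ticks 0.582068730761237 0.5828994952459438 -0.6066885830071957 -0.6097187380093602 r 0.05051881295939128 0.05017332665994735
   flat dir 0.2399795905513398 dist 0.0038858901309227756 0.0013663891215063275 0.02527651468449481
   flat dir 0.260976772927315 dist 0.005648253928799307 0.002053040315525018 0.02522184015479182
   flat dir 0.2606187396684445 dist 0.006163672993621472 0.0018337619375883665 0.027005376593379735
   bot -0.010911121695175385 -0.003498102579014102
```

```bash
cat > d.py <<'E'
from h import *
import sys
F=np.array([.5304,.0166,.0668]); 
def run(h,lft=.27,yaw=7.6,shot_=None):
    s=robot.read_state(); a,u,l,M=tgt(np.radians(yaw),lft)
    P=F+(h+.0093)*a; d,w=delta(s,P,M); r=(s['tool_pos']-F)
    print('t',s['t'],'delta cm',d.round(3),'w',w.round(4),'| frame: h-.0093',round(r@a-.0093,4),'u',round(r@u,4),'l',round(r@l,4),'a',a.round(4),'force',s['force'].round(1),'f_a',round(s['force']@a,1),'open',s['opening'].round(4),'q',s['q'].round(2))
if __name__=='__main__': run(float(sys.argv[1]),*(float(x) for x in sys.argv[2:]))
E
python3 d.py .045
```

```text
Traceback (most recent call last):
  File "d.py", line 8, in <module>
    if __name__=='__main__': run(float(sys.argv[1]),*(float(x) for x in sys.argv[2:]))
                             ~~~^^^^^^^^^^^^^^^^^^^^^^^^^^^^^^^^^^^^^^^^^^^^^^^^^^^^^^
  File "d.py", line 7, in run
    print('t',s['t'],'delta cm',d.round(3),'w',w.round(4),'| frame: h-.0093',round(r@a-.0093,4),'u',round(r@u,4),'l',round(r@l,4),'a',a.round(4),'force',s['force'].round(1),'f_a',round(s['force']@a,1),'open',s['opening'].round(4),'q',s['q'].round(2))
                                                                                                                                                                                                                ^^^^^^^^^^^^^^^^^^
AttributeError: 'float' object has no attribute 'round'
```

```bash
sed -i "s/s\['opening'\].round(4)/round(s['opening'],4)/" d.py; python3 d.py .045
```

```text
t 7.9833 delta cm [ 4.416  1.452 -0.272] w [ 0.0337 -0.0335 -0.0566] | frame: h-.0093 0.0702 u -0.0382 l -0.0085 a [-0.4956 -0.0661  0.866 ] force [-0.5 -0.1 -1.3] f_a -0.9 open 0.0137 q [-0.29 -0.89  2.48  0.22  1.12  0.76]
```

Call:
send_rows --series '[{"wx":0.008,"wy":-0.008,"wz":-0.014,"dx":1.1,"dy":0.36,"dz":0.1,"fingers":255},{"wx":0.008,"wy":-0.008,"wz":-0.014,"dx":1.1,"dy":0.36,"dz":0,"fingers":255},{"wx":0.008,"wy":-0.008,"wz":-0.014,"dx":1.1,"dy":0.36,"dz":0,"fingers":255},{"wx":0.008,"wy":-0.008,"wz":-0.014,"dx":0.7,"dy":0.25,"dz":0,"fingers":255},{"wx":0,"wy":0,"wz":0,"dx":0,"dy":0,"dz":0,"fingers":255},{"wx":0,"wy":0,"wz":0,"dx":0,"dy":0,"dz":0,"fingers":255}]'

```text
t: 8.48
tool_pos: [0.5007, 0.0193, 0.121]
orientation: [2.938, 0.616, 0.801]
force: [-0.5, -0.1, -1.2]
opening: 0.0136
```

```bash
python3 d.py .035
```

```text
t 8.4833 delta cm [ 0.772 -0.56  -1.583] w [ 0.0021 -0.0005 -0.0105] | frame: h-.0093 0.0522 u 0.0019 l 0.0066 a [-0.4956 -0.0661  0.866 ] force [-0.5 -0.1 -1.2] f_a -0.8 open 0.0136 q [-0.2  -0.76  2.41  0.2   1.    0.88]
```

Call:
send_rows --series '[{"wx":0.002,"wy":0,"wz":-0.01,"dx":0.77,"dy":-0.56,"dz":-1.58,"fingers":255},{"wx":0,"wy":0,"wz":0,"dx":0,"dy":0,"dz":0,"fingers":255},{"wx":0,"wy":0,"wz":0,"dx":0,"dy":0,"dz":0,"fingers":255}]'

```text
t: 8.73
tool_pos: [0.5083, 0.0162, 0.1068]
orientation: [2.939, 0.611, 0.802]
force: [0.7, -0.6, -1.1]
opening: 0.0134
```

```bash
python3 d.py .028
python3 - <<'E'
from h import *
F=np.array([.5304,.0166,.0668]);a,u,l,M=tgt(np.radians(7.6),.27)
for n in('top','scene'): print(n,proj(cam(n),F+.025*a),proj(cam(n),F))
print('observed tip top',250+296/6,145+318/6,'scene',165+528/4,150+312/4)
im,c,s=shot('scene','s9.png'); cv2.imwrite('pics/s9g.png',g(cv2.resize(im[150:290,230:370],None,fx=4.2,fy=4.2,interpolation=2),.5))
im,c,s=shot('wrist','w9.png'); cv2.imwrite('pics/w9g.png',g(im,.5))
E
```

```text
t 8.7333 delta cm [ 0.361 -0.205 -0.774] w [ 0.0012 -0.0002 -0.007 ] | frame: h-.0093 0.0364 u 0.001 l 0.0025 a [-0.4956 -0.0661  0.866 ] force [ 0.7 -0.6 -1.1] f_a -1.2 open 0.0134 q [-0.21 -0.71  2.41  0.21  0.95  0.87]
top [299.47126428 198.17686541] [298.51990949 194.08939153]
scene [295.08333094 225.48628086] [298.18688701 229.67817196]
observed tip top 299.3333333333333 198.0 scene 297.0 228.0
```

View pics/s9g.png

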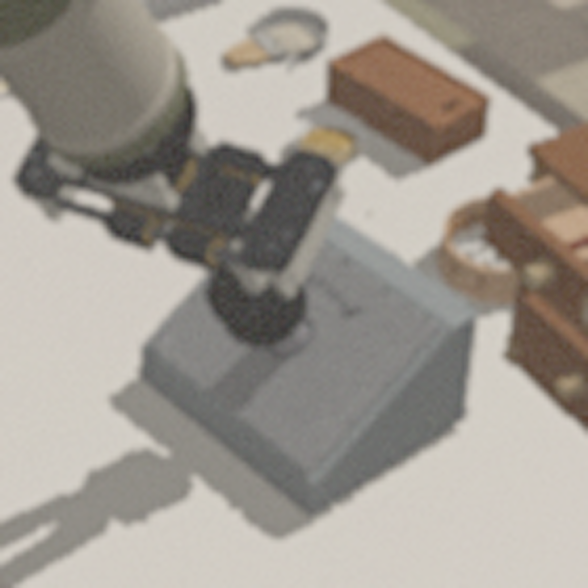

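View pics/w9g.png

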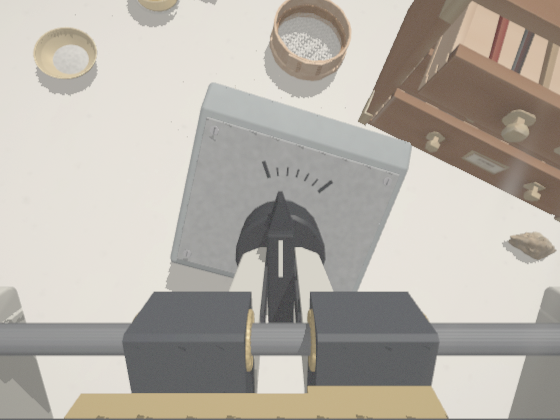

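Run:
```python
from h import *
F=np.array([.5304,.0166,.0668]);a,u,l,M=tgt(np.radians(7.6),.27)
im,c=load('w9.png')
cr=g(cv2.resize(im[150:210,240:350],None,fx=7,fy=7,interpolation=2),.45)
for sg in(1,-1):
    for r in(.0505,.036):
        p=proj(c,F+r*(u*np.cos(.596)+sg*l*np.sin(.596))); print(p); q=((p-[240,150]+.5)*7-.5).astype(int); cv2.circle(cr,tuple(int(v) for v in q),4,(0,0,255),1)
cv2.imwrite('pics/w9c.png',cr)
```

```text
[263.59309775 161.16411196]
[269.57224832 178.45944495]
[332.22786538 180.65771283]
[317.87704823 191.98364045]
```

View pics/w9c.png

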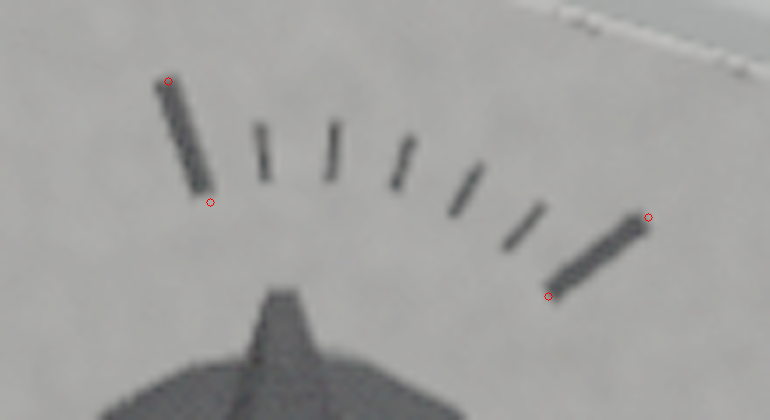

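The prediction overlays the ticks to within 1 px. I'll lower to 3 mm above the shaft tip.

Call:
send_rows --series '[{"wx":0.001,"wy":0,"wz":-0.007,"dx":0.36,"dy":-0.2,"dz":-0.77,"fingers":255},{"wx":0,"wy":0,"wz":0,"dx":0,"dy":0,"dz":0,"fingers":255},{"wx":0,"wy":0,"wz":0,"dx":0,"dy":0,"dz":0,"fingers":255}]'

```text
t: 9.08
tool_pos: [0.5125, 0.0138, 0.1004]
orientation: [2.938, 0.599, 0.805]
force: [0.1, 0.7, -1.5]
opening: 0.0137
```

```bash
python3 d.py .020
```

```text
t 9.0833 delta cm [ 0.339  0.083 -0.824] w [0.0009 0.0024 0.0005] | frame: h-.0093 0.0289 u 0.0011 l -0.0004 a [-0.4956 -0.0661  0.866 ] force [ 0.1  0.7 -1.5] f_a -1.4 open 0.0137 q [-0.21 -0.69  2.41  0.21  0.92  0.87]
```

Call:
send_rows --series '[{"wx":0.001,"wy":0.002,"wz":0,"dx":0.17,"dy":0.04,"dz":-0.41,"fingers":255},{"wx":0,"wy":0,"wz":0,"dx":0.15,"dy":0.03,"dz":-0.38,"fingers":255},{"wx":0,"wy":0,"wz":0,"dx":0,"dy":0,"dz":0,"fingers":255},{"wx":0,"wy":0,"wz":0,"dx":0,"dy":0,"dz":0,"fingers":255}]'

```text
t: 9.42
tool_pos: [0.5169, 0.0152, 0.0931]
orientation: [2.94, 0.598, 0.807]
force: [-0.7, 1.5, 1.4]
opening: 0.0138
```

```bash
python3 d.py .012
```

```text
t 9.4167 delta cm [ 0.292 -0.005 -0.79 ] w [-0.0018  0.0027  0.0007] | frame: h-.0093 0.0203 u 0.0014 l 0.0004 a [-0.4956 -0.0661  0.866 ] force [-0.7  1.5  1.4] f_a 1.4 open 0.0138 q [-0.2  -0.66  2.41  0.22  0.9   0.87]
```

Call:
send_rows --series '[{"wx":0,"wy":0.002,"wz":0,"dx":0.15,"dy":0,"dz":-0.4,"fingers":255},{"wx":0,"wy":0,"wz":0,"dx":0.15,"dy":0,"dz":-0.38,"fingers":255},{"wx":0,"wy":0,"wz":0,"dx":0,"dy":0,"dz":0,"fingers":255},{"wx":0,"wy":0,"wz":0,"dx":0,"dy":0,"dz":0,"fingers":255}]'

```text
t: 9.75
tool_pos: [0.5214, 0.0158, 0.0862]
orientation: [2.941, 0.599, 0.808]
force: [-0.8, 1.3, 2.9]
opening: 0.0138
```

```bash
python3 d.py .005
```

```text
t 9.75 delta cm [ 0.191 -0.015 -0.701] w [-0.0026  0.003   0.0002] | frame: h-.0093 0.012 u 0.0019 l 0.0004 a [-0.4956 -0.0661  0.866 ] force [-0.8  1.3  2.9] f_a 2.8 open 0.0138 q [-0.2  -0.63  2.41  0.22  0.87  0.87]
```

Call:
send_rows --series '[{"wx":-0.002,"wy":0.003,"wz":0,"dx":0.1,"dy":0,"dz":-0.36,"fingers":255},{"wx":0,"wy":0,"wz":0,"dx":0.12,"dy":0,"dz":-0.35,"fingers":255},{"wx":0,"wy":0,"wz":0,"dx":0,"dy":0,"dz":0,"fingers":255},{"wx":0,"wy":0,"wz":0,"dx":0,"dy":0,"dz":0,"fingers":255}]'

```text
t: 10.08
tool_pos: [0.5249, 0.0162, 0.0797]
orientation: [2.94, 0.6, 0.806]
force: [-1.3, 2.0, 3.8]
opening: 0.0135
```

```bash
python3 d.py .000
```

```text
t 10.0833 delta cm [ 0.089 -0.02  -0.488] w [-0.0009  0.002  -0.0001] | frame: h-.0093 0.0047 u 0.0017 l 0.0003 a [-0.4956 -0.0661  0.866 ] force [-1.3  2.   3.8] f_a 3.8 open 0.0135 q [-0.2  -0.6   2.4   0.22  0.85  0.87]
```

Call:
send_rows --series '[{"wx":0,"wy":0.002,"wz":0,"dx":0.1,"dy":0,"dz":-0.3,"fingers":255},{"wx":0,"wy":0,"wz":0,"dx":0.08,"dy":0,"dz":-0.2,"fingers":255},{"wx":0,"wy":0,"wz":0,"dx":0,"dy":0,"dz":0,"fingers":255},{"wx":0,"wy":0,"wz":0,"dx":0,"dy":0,"dz":0,"fingers":255}]'

```text
t: 10.42
tool_pos: [0.527, 0.017, 0.0776]
orientation: [2.941, 0.604, 0.802]
force: [1.3, 1.3, 0.3]
opening: 0.0136
```

```bash
python3 d.py -.002
```

```text
t 10.4167 delta cm [-0.022 -0.087 -0.446] w [-0.0011 -0.0006 -0.0028] | frame: h-.0093 0.0017 u 0.0025 l 0.0008 a [-0.4956 -0.0661  0.866 ] force [1.3 1.3 0.3] f_a -0.5 open 0.0136 q [-0.19 -0.58  2.4   0.22  0.84  0.87]
```

Call:
send_rows --series '[{"wx":0,"wy":0,"wz":0,"dx":0.05,"dy":0,"dz":-0.17,"fingers":255},{"wx":0,"wy":0,"wz":0,"dx":0.1,"dy":0,"dz":-0.17,"fingers":255},{"wx":0,"wy":0,"wz":0,"dx":0.1,"dy":0,"dz":-0.2,"fingers":255}]'

```text
t: 10.67
tool_pos: [0.5288, 0.0178, 0.0771]
orientation: [2.943, 0.611, 0.798]
force: [-48.2, 3.1, 45.0]
opening: 0.0138
```

```bash
python3 d.py -.002
```

```text
t 10.6667 delta cm [-0.206 -0.165 -0.395] w [-0.0009 -0.0037 -0.0071] | frame: h-.0093 0.0003 u 0.0039 l 0.0014 a [-0.4956 -0.0661  0.866 ] force [-48.2   3.1  45. ] f_a 62.7 open 0.0138 q [-0.19 -0.57  2.39  0.22  0.84  0.86]
```

Call:
send_rows --series '[{"wx":0,"wy":0,"wz":0,"dx":-0.13,"dy":-0.02,"dz":0,"fingers":255},{"wx":0,"wy":0,"wz":0,"dx":0,"dy":0,"dz":0,"fingers":255},{"wx":0,"wy":0,"wz":0,"dx":0,"dy":0,"dz":0,"fingers":255}]'

```text
t: 10.92
tool_pos: [0.5279, 0.0173, 0.0779]
orientation: [2.942, 0.611, 0.799]
force: [-2.4, 3.6, 4.6]
opening: 0.0135
```

```bash
python3 d.py .000
python3 - <<'E'
from h import *
im,c,s=shot('wrist','w10.png'); cv2.imwrite('pics/w10g.png',g(im,.5)); print(s['wrist_torque'])
E
```

```text
t 10.9167 delta cm [-0.213 -0.135 -0.302] w [-0.0004 -0.003  -0.0073] | frame: h-.0093 0.0015 u 0.0035 l 0.0011 a [-0.4956 -0.0661  0.866 ] force [-2.4  3.6  4.6] f_a 5.0 open 0.0135 q [-0.19 -0.58  2.39  0.22  0.85  0.86]
[0.63073731 0.36475474 0.46724084]
```

View pics/w10g.png

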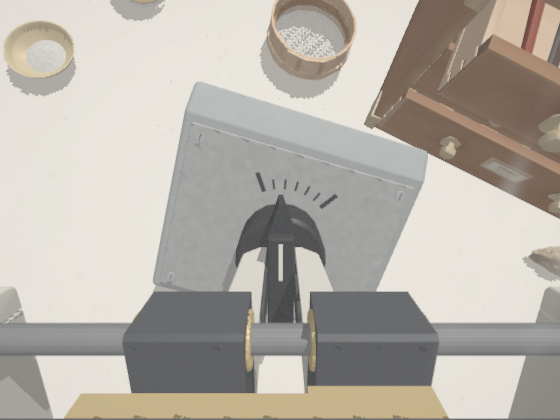

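Call:
send_rows --series '[{"wx":0.025,"wy":0.003,"wz":-0.043,"dx":0,"dy":0,"dz":-0.03,"fingers":255},{"wx":0.05,"wy":0.007,"wz":-0.087,"dx":0,"dy":0,"dz":-0.03,"fingers":255},{"wx":0.05,"wy":0.007,"wz":-0.087,"dx":0,"dy":0,"dz":-0.03,"fingers":255}]'

```text
t: 11.22
tool_pos: [0.529, 0.017, 0.0774]
orientation: [-2.994, -0.231, -0.803]
force: [-10.1, 2.3, 12.0]
opening: 0.0135
```

```bash
python3 d.py .000
python3 - <<'E'
from h import *
s=robot.read_state(); print(s['wrist_torque'])
E
```

```text
t 11.2167 delta cm [-0.325 -0.103 -0.257] w [-0.1278 -0.0173  0.2143] | frame: h-.0093 0.0005 u 0.0042 l 0.0006 a [-0.4956 -0.0661  0.866 ] force [-10.1   2.3  12. ] f_a 15.3 open 0.0135 q [-0.2  -0.58  2.39  0.22  0.84  1.11]
[0.28850181 0.76280274 0.54465609]
```

Call:
send_rows --series '[{"wx":0.05,"wy":0.007,"wz":-0.087,"dx":0,"dy":0,"dz":0,"fingers":255},{"wx":0.05,"wy":0.007,"wz":-0.087,"dx":0,"dy":0,"dz":-0.02,"fingers":255},{"wx":0.05,"wy":0.007,"wz":-0.087,"dx":0,"dy":0,"dz":-0.02,"fingers":255},{"wx":0.05,"wy":0.007,"wz":-0.087,"dx":0,"dy":0,"dz":-0.02,"fingers":255},{"wx":0.05,"wy":0.007,"wz":-0.087,"dx":0,"dy":0,"dz":-0.02,"fingers":255}]'

```text
t: 11.63
tool_pos: [0.5289, 0.0155, 0.0772]
orientation: [-2.836, 0.533, -0.731]
force: [-10.5, 2.5, 10.6]
opening: 0.0135
```

```bash
python3 d.py .000
python3 - <<'E'
from h import *
im,c,s=shot('wrist','w11.png'); cv2.imwrite('pics/w11g.png',g(im,.5)); print(s['wrist_torque'])
E
```

```text
t 11.6333 delta cm [-0.312  0.051 -0.239] w [-0.3858 -0.0537  0.6699] | frame: h-.0093 0.0006 u 0.0038 l -0.0009 a [-0.4956 -0.0661  0.866 ] force [-10.5   2.5  10.6] f_a 14.3 open 0.0135 q [-0.2  -0.57  2.39  0.22  0.84  1.64]
[0.09069091 0.96330941 0.5220042 ]
```

View pics/w11g.png

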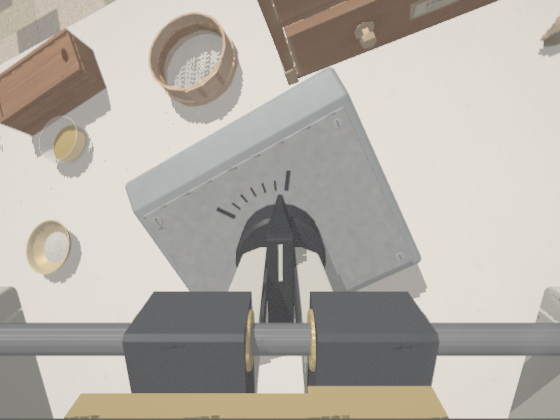

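Call:
send_rows --series '[{"wx":0.045,"wy":0.006,"wz":-0.078,"dx":0,"dy":0,"dz":-0.02,"fingers":255},{"wx":0.045,"wy":0.006,"wz":-0.078,"dx":0,"dy":0,"dz":-0.02,"fingers":255}]'

```text
t: 11.85
tool_pos: [0.5286, 0.015, 0.077]
orientation: [-2.735, 0.792, -0.694]
force: [-11.9, 2.4, 10.3]
opening: 0.0134
```

```bash
cat > q.py <<'E'
from h import *
s=robot.read_state(); a,u,l,M=tgt(np.radians(7.6),0); x=R.from_rotvec(s['orientation']).as_matrix()[:,0]
print('tool angle left',np.arctan2(x@l,x@u),'torque_a',s['wrist_torque']@a,'force a,u,l',s['force']@a,s['force']@u,s['force']@l,'jt6',s['joint_torque'][5],s['q'][5])
E
python3 q.py;python3 d.py 0
```

```text
tool angle left -0.6970704677530644 torque_a 0.3440250755172878 force a,u,l 14.670774591584781 -4.775044579849591 3.9369328008423388 jt6 -1.9876762479543686 1.8271143951537454
t 11.85 delta cm [-0.285  0.103 -0.218] w [-0.4805 -0.0672  0.8365] | frame: h-.0093 0.0005 u 0.0034 l -0.0014 a [-0.4956 -0.0661  0.866 ] force [-11.9   2.4  10.3] f_a 14.7 open 0.0134 q [-0.2  -0.57  2.39  0.22  0.84  1.83]
```

Call:
send_rows --series '[{"wx":0.025,"wy":0.003,"wz":-0.043,"dx":0,"dy":0,"dz":-0.02,"fingers":255}]'

```text
t: 11.93
tool_pos: [0.5285, 0.0148, 0.0769]
orientation: [-2.702, 0.862, -0.683]
force: [-9.7, 2.8, 10.5]
opening: 0.0135
```

```bash
python3 q.py
```

```text
tool angle left -0.7511528985678728 torque_a 0.2911772007508599 force a,u,l 13.66912259373035 -2.741152100127268 4.038403181820928 jt6 -0.1838899590075016 1.8801526487151405
```

Call:
send_rows --series '[{"wx":0.025,"wy":0.003,"wz":-0.043,"dx":0,"dy":0,"dz":-0.02,"fingers":255}]'

```text
t: 12.02
tool_pos: [0.5286, 0.0147, 0.077]
orientation: [-2.67, 0.929, -0.672]
force: [-7.2, 3.9, 9.3]
opening: 0.0137
```

```bash
python3 q.py
```

```text
tool angle left -0.8029415947211108 torque_a 0.5840754152577309 force a,u,l 11.394070653356085 -1.0937952483996556 4.82050584122136 jt6 -0.5716083012521267 1.9309124946839604
```

Call:
send_rows --series '[{"wx":0.025,"wy":0.003,"wz":-0.043,"dx":0,"dy":0,"dz":-0.02,"fingers":255}]'

```text
t: 12.1
tool_pos: [0.5286, 0.0145, 0.077]
orientation: [-2.636, 0.993, -0.661]
force: [-8.5, 3.9, 9.4]
opening: 0.0137
```

```bash
python3 q.py;python3 d.py 0
python3 - <<'E'
from h import *
im,c,s=shot('wrist','w12.png'); cv2.imwrite('pics/w12g.png',g(im,.5))
E
```

```text
tool angle left -0.8541392236984292 torque_a 0.8733010577696267 force a,u,l 12.070570725999648 -2.1199322312464295 4.98631789999771 jt6 -0.3277750499546528 1.9812580787663585
t 12.1 delta cm [-0.284  0.149 -0.219] w [-0.5588 -0.0773  0.9724] | frame: h-.0093 0.0006 u 0.0034 l -0.0018 a [-0.4956 -0.0661  0.866 ] force [-8.5  3.9  9.4] f_a 12.1 open 0.0137 q [-0.2  -0.58  2.39  0.23  0.84  1.98]
```

View pics/w12g.png

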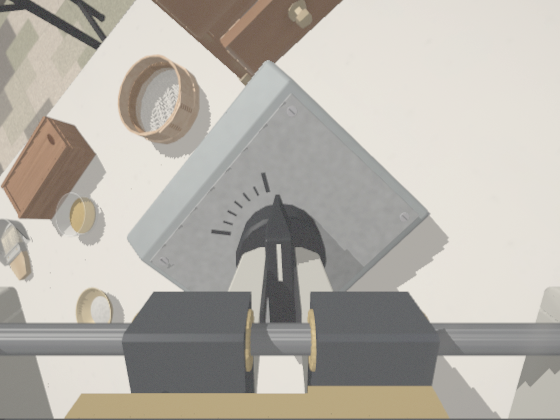

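Torque rose 0.34, 0.29, 0.58, 0.87 N m over equal turns, so the switch is at its stop. I'll ease the twist slightly and press home once more.

Call:
send_rows --series '[{"wx":-0.028,"wy":-0.004,"wz":0.05,"dx":0,"dy":0,"dz":-0.05,"fingers":255},{"wx":0,"wy":0,"wz":0,"dx":0.08,"dy":0.01,"dz":-0.14,"fingers":255},{"wx":0,"wy":0,"wz":0,"dx":0.08,"dy":0.01,"dz":-0.14,"fingers":255}]'

```text
t: 12.4
tool_pos: [0.5294, 0.0145, 0.0769]
orientation: [-2.676, 0.919, -0.669]
force: [-42.7, -1.8, 37.8]
opening: 0.0135
```

```bash
python3 q.py;python3 d.py 0
```

```text
tool angle left -0.7951490511622668 torque_a -0.09885803765625609 force a,u,l 53.983374505012094 -17.972338145116595 3.909650092662539 jt6 -0.15039383433759212 1.92342591446834
t 12.4 delta cm [-0.357  0.144 -0.206] w [-0.5282 -0.0768  0.9218] | frame: h-.0093 0.0001 u 0.0039 l -0.0019 a [-0.4956 -0.0661  0.866 ] force [-42.7  -1.8  37.8] f_a 54.0 open 0.0135 q [-0.2  -0.57  2.38  0.22  0.84  1.92]
```

Call:
send_rows --series '[{"wx":0,"wy":0,"wz":0,"dx":-0.08,"dy":0,"dz":0,"fingers":255},{"wx":0,"wy":0,"wz":0,"dx":0,"dy":0,"dz":0,"fingers":120},{"wx":0,"wy":0,"wz":0,"dx":0,"dy":0,"dz":0,"fingers":120},{"wx":0,"wy":0,"wz":0,"dx":0,"dy":0,"dz":0,"fingers":120},{"wx":0,"wy":0,"wz":0,"dx":0,"dy":0,"dz":0,"fingers":120},{"wx":0,"wy":0,"wz":0,"dx":0,"dy":0,"dz":0,"fingers":120},{"wx":0,"wy":0,"wz":0,"dx":0,"dy":0,"dz":0,"fingers":120}]'

```text
t: 12.98
tool_pos: [0.5267, 0.0128, 0.0734]
orientation: [-2.681, 0.922, -0.665]
force: [-0.3, 1.4, 0.8]
opening: 0.0471
```

```bash
python3 q.py;python3 d.py 0.06 -.795
python3 - <<'E'
from h import *
im,c,s=shot('wrist','w13.png'); cv2.imwrite('pics/w13g.png',g(im,.5))
E
```

```text
tool angle left -0.7953779870426667 torque_a -0.04529571847637065 force a,u,l 0.7376333003647957 0.33079825329852275 1.4103959744485313 jt6 -0.022860250901430845 1.923097801360286
t 12.9833 delta cm [-3.064 -0.081  5.337] w [-0.0005 -0.0096 -0.0006] | frame: h-.0093 -0.0015 u -0.0003 l -0.0032 a [-0.4956 -0.0661  0.866 ] force [-0.3  1.4  0.8] f_a 0.7 open 0.0471 q [-0.2  -0.57  2.39  0.22  0.84  1.92]
```

View pics/w13g.png

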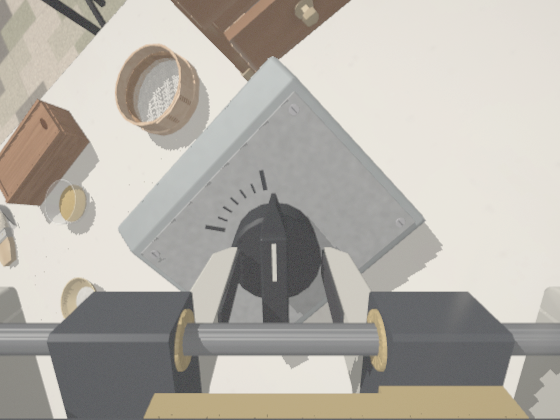

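Call:
send_rows --series '[{"wx":0,"wy":0,"wz":0,"dx":-0.75,"dy":-0.05,"dz":1.3,"fingers":120},{"wx":0,"wy":0,"wz":0,"dx":-0.75,"dy":-0.1,"dz":1.3,"fingers":120},{"wx":0,"wy":0,"wz":0,"dx":-0.75,"dy":-0.1,"dz":1.3,"fingers":120},{"wx":0,"wy":0,"wz":0,"dx":-0.6,"dy":-0.1,"dz":1.3,"fingers":120},{"wx":0,"wy":0,"wz":0,"dx":0,"dy":0,"dz":2.5,"fingers":120},{"wx":0,"wy":0,"wz":0,"dx":0,"dy":0,"dz":2.5,"fingers":120},{"wx":0,"wy":0,"wz":0,"dx":0,"dy":0,"dz":1.5,"fingers":120},{"wx":0,"wy":0,"wz":0,"dx":0,"dy":0,"dz":0,"fingers":120},{"wx":0,"wy":0,"wz":0,"dx":0,"dy":0,"dz":0,"fingers":120}]'

```text
t: 13.78
tool_pos: [0.4937, 0.0095, 0.1919]
orientation: [-2.684, 0.923, -0.658]
force: [-0.2, -0.9, -0.0]
opening: 0.0496
```

```bash
python3 d.py 0.06 -.795
python3 - <<'E'
from h import *
im,c,s=shot('wrist','w14.png'); cv2.imwrite('pics/w14g.png',g(im,.5))
im,c,s=shot('scene','s14.png'); cv2.imwrite('pics/s14g.png',g(cv2.resize(im[150:290,200:370],None,fx=4.2,fy=4.2,interpolation=2),.5))
E
```

```text
t 13.7833 delta cm [ 0.238  0.249 -6.508] w [-0.0009 -0.0149 -0.0002] | frame: h-.0093 0.1177 u 0.0302 l -0.0022 a [-0.4956 -0.0661  0.866 ] force [-0.2 -0.9 -0. ] f_a 0.1 open 0.0496 q [-0.24 -0.8   2.3   0.19  1.17  1.96]
```

View pics/w14g.png

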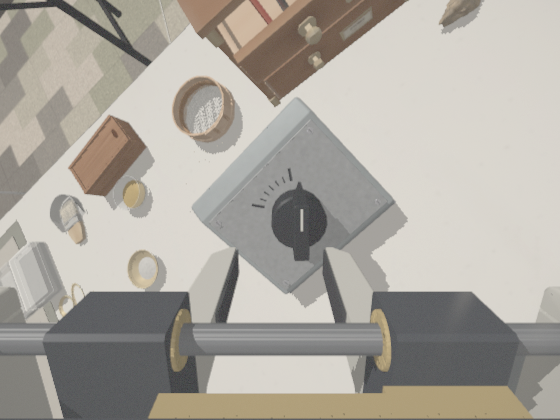

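View pics/s14g.png

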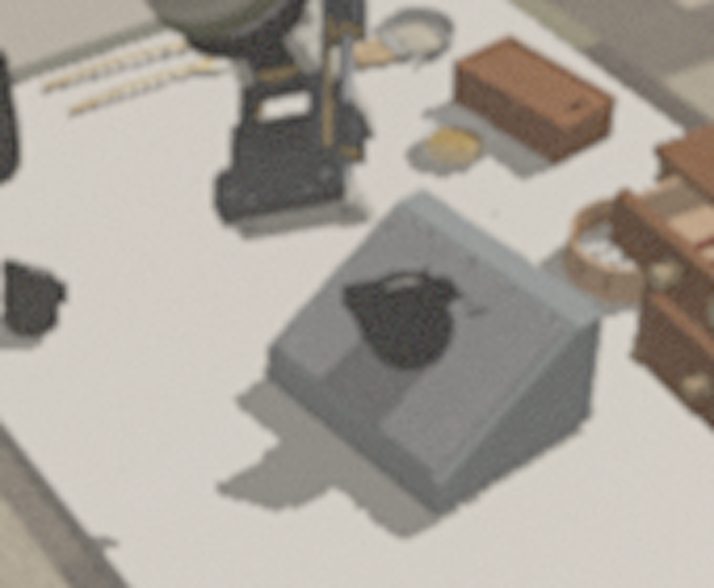

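Run:
```python
from h import *
im,c=load('w14.png')
cr=g(cv2.resize(im[165:270,240:345],None,fx=5.6,fy=5.6,interpolation=2),.4)
F=np.array([.5304,.0166,.0668]);a,u,l,M=tgt(np.radians(7.6),.27)
for hh,col in((0,(0,0,255)),(.003,(0,255,0))):
  for ang in(-.70,):
    d=u*np.cos(ang)+l*np.sin(ang)
    e=np.cross(a,d)
    pts=[F+hh*a+.066*a-.026*d+.007*e,F+hh*a+.066*a-.026*d-.007*e,F+hh*a+.066*a+.027*d+.007*e,F+hh*a+.066*a+.027*d-.007*e]+[F+(hh+.036)*a+.028*(np.cos(t)*d+np.sin(t)*e) for t in np.arange(0,6.28,.4)]
    for P in pts:
        q=((proj(c,P)-[240,165]+.5)*5.6-.5).astype(int); cv2.circle(cr,tuple(int(v) for v in q),3,col,1)
cv2.imwrite('pics/w14c.png',cr)
```

```text
(no output)
```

View pics/w14c.png

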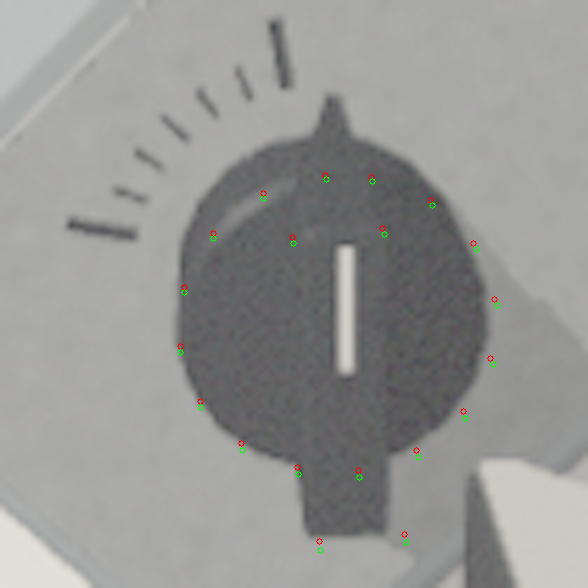

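Run:
```python
from h import *
im,c,s=shot('top','t15.png'); a=cv2.imread('pics/top0.png')
d=(cv2.absdiff(im,a).max(2)>40)
for n,(x,y) in dict(dish=(200,166),jar=(422,228),rock=(399,160),small=(216,259),big=(146,243)).items(): print(n,int(d[y-14:y+14,x-14:x+14].sum()))
cv2.imwrite('pics/t15g.png',g(im))
print(robot.read_state()['force'])
```

```text
dish 0
jar 0
rock 0
small 18
big 0
[-0.86567637 -0.12808549 -1.08353755]
```

View pics/t15g.png

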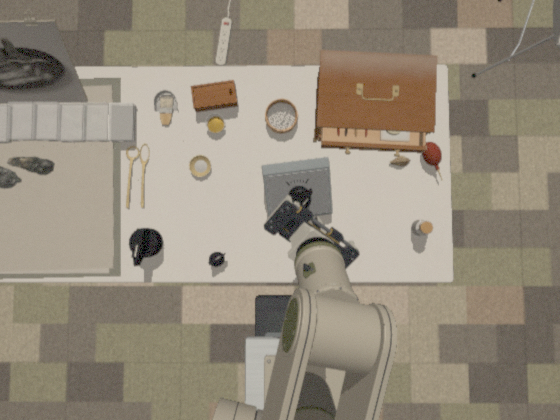

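Run:
```python
from plant import robot
print(robot.close_job(), robot.read_state()['t'])
```

```text
the job is handed in; nothing more can be done
the job is handed in; nothing more can be done
```

The middle-sized handle is back on the flat-sided shaft, pressed against the panel, and turned clockwise to the stop. I then let go and backed off. I handed the job in at about 14 s of the 51 s allowed; no verdict was reported.

**First grasp missed:** the fingers shut just above the bar, because the tips sit about 30 mm behind the reported TCP. I went lower and regrasped, and the opening then read 13.5 mm on the 14 mm bar.

**Last checks:**
- **Seating:** two firm presses (63 N and 54 N along the shaft) both stopped within 0.3 mm of the computed home height. The image only confirms it to about 3 mm.
- **Stop:** turning torque climbed from 0.3 to 0.87 N m over the last 0.1 rad, so I take that as the stop.
- **Handle angle:** the nose ended at about 0.77 rad right of straight up, and the stop is at 0.6. That fits the stated play of up to 0.2 rad, but I could not see the shaft itself under the handle.
- **Bystanders:** the jar, dish, rock and large look-alike show no change in the top view. The 18 changed pixels near the small look-alike are probably the moved handle's old shadow; I did not check that further.
- **Position error:** the tool sat 3–4 mm up-panel of my computed axis while it was pressed home. It sprang back on release, and the handle stayed seated.

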